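# Lever up the lamp press and pack it level

## Robot

A 6-joint arm with a two-finger parallel gripper is mounted at the origin on the work surface. World frame = base frame: x ahead of the robot, y to its left, z up, the work surface at z = 0. Lengths are in mm, angles in rad, forces in N, time in s.
With the tool pointing down it reaches from about 300 to 775 mm from the base axis. Payload 14.6 kg.
Tool frame: the origin (TCP) lies at the very end of the fingers, on their centre line; the grasp point (between the pads) lies 19 mm behind it; z points along the fingers, y is the line along which they close (so a half turn about z gives the same grasp; the last joint's range is limited). The gripper opens to 94 mm and grips with 3 to 60 N. Pads are 16 mm wide; open, the fingers measure 119 mm over their backs; the gripper's body (75 mm by 177 mm) begins 78 mm behind the grasp point.
Start: joints at [-1.323, 0.3, 1.521, -0, 1.321, -0.067], TCP at [170.287, -522.964, 169.946] pointing down, gripper open.
Joint ranges: [-3.03, 3.03], [-0.79, 2.21], [0.23, 2.52], [-1.04, 4.18], [0, 3.07], [-2.55, 2.55]. Speed limits (rad/s): [2.22, 2.22, 2.57, 3.14, 3.14, 3.14].

## Interface

Orientations are given as [roll, pitch, yaw] about the fixed x, y, z axes, in that order (R = Rz(yaw) Ry(pitch) Rx(roll)).
In Python, from cell import manip, camera, get_calibration gives the robot as it stands. The module is installed in compiled form; this text tells all that it offers.
- The arm moves only by the tool jog_arm, never from a script. Its argument "plan" is one flat list of numbers, 6 for each row, row after row: the shift along the world's x, y, z in m, then the turn, a rotation vector about the world's x, y, z in degrees. A call has 1 to 20 rows; each row is the pose to reach, as a shift and turn from the pose commanded when the call began; what a row does not reach only later rows make up. A row lasts 1/10 s, in which the tool goes at most 50 mm and 8.59 degrees, less where a joint would pass 70% of its speed; a pose out of reach is approached as far as the arm can. A call with a gripper value outside its range is refused whole. "claw" is the finger opening in m, from 0 to 0.094, set as the call begins (left out, the last holds). The fingers move at their own pace and stop on an object; "force" is the grip in N (left out, the last holds). Time passes only in rows, so rows that repeat a pose let the fingers close. It gives the time, the measured TCP pose, the force, the opening and the grip force at its end, in the units of the state.
- manip.read_state(): the state, without advancing time (a new reading comes with each control period).
- camera(name): name is "scene" or "top"; returns (picture, depth): 400x640x3 uint8, red, green, blue; 400x640 float32, mm along the optical axis (not along the pixel's ray), 0 where there is no reading.
- get_calibration(name): a dict with "fx", "fy", "cx", "cy" (pixels), "origin" and "attitude" of the camera in the world. Camera axes: x right, y down, z forward; pixel columns grow to the right and rows downward; lengths in mm; the calibration is good to about 2 mm. A picture is of the moment at which its call begins. get_calibration takes no time and is no camera call.
- manip.sign_off(): hands the job in; it is judged then, once.
The state is a dict: "clock": time; "joints": joint angles; "qd": joint speeds; "effort": joint torques, N m; "eef_pos": TCP position; "eef_rot": TCP orientation; "wrist_force": force on the tool from outside, world axes, zero at the start; "moment": the same for the moment, N m; "finger_gap": finger opening in mm; "finger_force": force on a finger pad.
Only numpy, scipy, OpenCV 4.12 (cv2) and the standard library are available. Lean on these libraries where they do the work, as an engineer would, in place of code of your own. Each camera call takes 0.05 s, during which the arm holds its last target. There are 200 camera calls.

## Task

The little bench press leans forward because its front feet are worn down. Lay the pry bar over the fulcrum block with its tip under the press's front edge, stand the weight in the bar's tray so that the bar levers the press up and holds it, and slide the aluminium packing block lengthwise about half-way under the raised front edge, on the free side beside the bar. Then take the weight off so that the press comes down level on the block, and put weight and bar back on the bench well clear of the press and fulcrum block, the weight upright and the bar flat; do not shove the press out of its place or disturb the lamp housing or the disc stack.

Things in the scene. Friction and masses are not known exactly. Their poses are not given: they have to be found in the camera images.
- press: Grey bench press, 5 kg: plate 170 (x) x 220 (y) x 20 mm. Origin: middle of the plate's front lower edge; x runs back into the press, y along the edge, z up. Rear foot bar 32 mm high, worn front feet (y +-98 mm) 22 mm high: it leans forward 0.07 rad; under the edge between the feet is free. Nest (12 mm high) from x 41, head and column (to 215 mm above the edge) from x 48 mm.
- press_rear (a point): Middle of the underside of the press's rear foot bar, 145 mm behind the front edge, on which the press tips.
- lip_bar (a point): Point on the front lower edge of the press, 50 mm to the -y side of its middle, 22 mm over the bench at the start: here the bar's tip goes under, about 12 mm deep. Axes as the press.
- lip_packer (a point): Point on the front lower edge of the press, 50 mm to the +y side of its middle: here the packing block goes under. It is 22 mm over the bench at the start and about 39 mm when levered up. Axes as the press.
- fulcrum: Loose steel fulcrum block, 44 (x) x 60 (y) mm, 0.8 kg, standing ready in front of lip_bar; its x points at the press. A rounded ridge (radius 8 mm) along y over its centre, top 26 mm high and 36 mm in front of the press's edge, carries the bar between two cheeks 40 mm apart and 44 mm high. Origin: centre of its underside.
- bar_grip (a point): Half-way up the flat shank (24 mm wide across y, 12 mm thick) of the steel pry bar, 0.42 kg; a place to grip, near its centre of mass. x points along the bar to its tip, z up. The bar is 238 mm long with a flat underside; the tray end is the heavier: over the fulcrum it sinks until the tongue bears up against the press's edge (slope 0.25 rad, tray about 60 mm high).
- bar_tip (a point): The end of the bar's thin tongue, 120 mm along x from the grip point, half-way up its 5 mm thickness (underside flush with the bar's; tongue 40 mm long). Well laid, it is 48 mm past the fulcrum's ridge, measured along the bar. Axes as bar_grip.
- bar_tray (a point): Centre of the floor (4 mm thick) of the bar's tray, 72 mm behind the grip point: 84 mm square inside, 92 mm outside, rim 8 mm high above the floor. With the weight in it the tray's end comes down to the bench (slope 0.14 rad, floor centre about 10 mm high) and the press stays up. Axes as bar_grip.
- weight_knob (a point): Steel weight, 0.8 kg, 66 mm high: a disc of diameter 66 mm and height 27 mm with an upright round neck of diameter 22 mm and a 28 mm wide head (top 10 mm). This point is in the neck on the axis, 44 mm above its underside; z up. Grip it by the neck.
- packer_center (a point): Centre of the aluminium packing block, 100 (x) x 50 (y) x 32 mm (z), 0.42 kg. It goes under the edge with its x axis (either way round) along the press's x.
- lamp: Bystander: white round lamp housing with a black driver on top, 84 mm wide, 76 mm high. Origin: centre of its underside.
- discs: Bystander: stack of round lamp boards, 104 mm wide, 33 mm high. Origin: centre of its underside.
Mind the look-alikes: they are no part of the job. What is shaped like the part that bears packer_center but green or orange is not meant.

How it is judged:
By the outcome, as a careful person would: the job done as asked, in the order asked, and still so for the second after the job is handed in, with the robot touching nothing.
It also fails if it takes over 72 s, if anything falls off the work surface, if the arm or the gripper's body presses on something with over 40 N, if the wrist force passes 120 N, or if a joint passes its speed limit or range.

## Working session

There is one attempt and no reset: what is moved stays moved. The work goes in short steps, Python scripts to look and compute and a tool call to move; the robot and the scene stay as the last step left them, time stands still between calls to the robot, and variables do not carry over. Pictures are saved under pics/ and viewed, at most 10 in all, crops included, and the job is handed in when it is done.

Besides the shell and the picture viewer there is one more tool, called after "Emit:" in YAML: its name, and indented under it one key for each argument. jog_arm: Moves the arm, as the interface text tells. Its arguments: {"type":"object","properties":{"plan":{"type":"array"},"claw":{"type":"number"},"force":{"type":"number"}},"required":["plan"]}

```bash
mkdir -p pics; cat > h.py <<'E'
import numpy as np, cv2
from cell import manip, camera, get_calibration
def K(n):
    c=get_calibration(n); return c
def R(c):
    a=np.array(c['attitude'],float)
    if a.shape==(3,3): return a
    from scipy.spatial.transform import Rotation as Ro
    return Ro.from_euler('xyz',a).as_matrix()
def ray(n,u,v,z):
    c=K(n); d=R(c)@np.array([(u-c['cx'])/c['fx'],(v-c['cy'])/c['fy'],1]); o=np.array(c['origin'],float)
    return o+d*(z-o[2])/d[2]
def cloud(n,D):
    c=K(n); v,u=np.mgrid[0:D.shape[0],0:D.shape[1]]
    P=np.stack([(u-c['cx'])/c['fx']*D,(v-c['cy'])/c['fy']*D,D],-1)
    return P@R(c).T+np.array(c['origin'],float)
def shot(n,name=None):
    p,d=camera(n)
    if name: cv2.imwrite('pics/'+name,p[...,::-1]); np.save('pics/'+name[:-4],d)
    return p,d
E
python3 - <<'E'
from h import *
for n in('top','scene'):
    print(get_calibration(n)); shot(n,n+'0.png')
print(manip.read_state())
E
```

```text
{'fx': 415.7354235033525, 'fy': 415.7354235033525, 'cx': 316.4172727716743, 'cy': 198.15478491503623, 'origin': array([ 448.28242085,  -40.55781288, 1248.99666141]), 'attitude': array([-3.07838842,  0.00886441, -1.5999058 ])}
{'fx': 503.41309194110727, 'fy': 503.41309194110727, 'cx': 310.73802911529214, 'cy': 199.70071926261792, 'origin': array([1605.15501127, -209.01790447,  811.76424859]), 'attitude': array([-2.17059961, -0.01008172,  1.41682468])}
{'clock': 0.1, 'joints': array([-1.32260354e+00,  3.00403699e-01,  1.52150900e+00,  4.43513362e-06,
        1.32072410e+00, -6.65669696e-02]), 'qd': array([ 4.26459155e-05, -2.58094503e-03, -1.07487532e-03,  1.09124695e-03,
        1.17867604e-03,  3.84063602e-04]), 'effort': array([ 1.83628421e-03, -5.32640791e+01, -3.53283477e+01,  7.08981883e-02,
        2.34522385e-02, -4.65933510e-05]), 'eef_pos': array([ 170.22141151, -522.70647504,  169.45381886]), 'eef_rot': array([-3.14055110e+00, -7.37409969e-05,  3.14758614e-01]), 'wrist_force': array([ 0.25312731,  0.44254175, -0.3231592 ]), 'moment': array([-0.03326537,  0.06440928,  0.00643446]), 'finger_force': 0.0, 'finger_gap': 94.03793885190281}
```

View pics/top0.png

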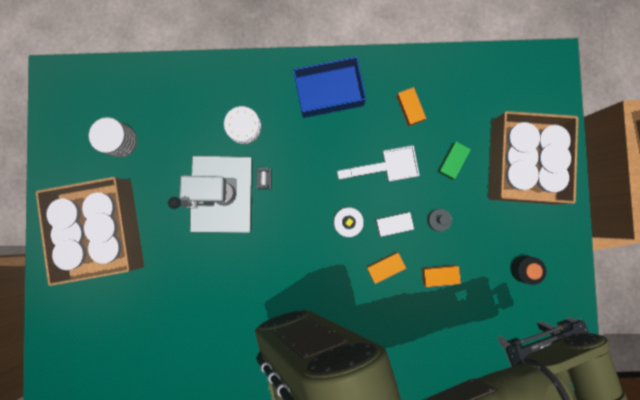

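View pics/scene0.png

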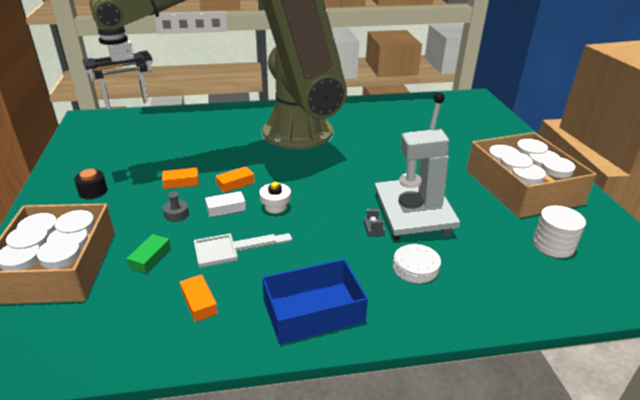

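The top view shows the press with its plate at u 191–252, v 156–233 and its front edge at u=252. The fulcrum is at (264,179), the bar runs from tip (340,174) to tray (401,163), the discs are at (242,125) and the lamp at (348,222).

- **Packer candidates:** white/aluminium (395,224), green (455,160), orange (411,106), (387,268) and (441,276). The pale one fits because green and orange are excluded.
- **Weight candidates:** grey knob (440,220) and black/orange (529,270). The grey one with a neck and head fits.

I'll confirm both in one enlarged crop.

```bash
python3 - <<'E'
from h import *
p=cv2.imread('pics/top0.png'); d=np.load('pics/top0.npy'); W=cloud('top',d)
cv2.imwrite('pics/crop1.png',cv2.resize(p[120:290,180:460],None,fx=2.85,fy=2.85,interpolation=cv2.INTER_CUBIC)[:, :800])
hsv=cv2.cvtColor(p,cv2.COLOR_BGR2HSV)
table=W[300:330,450:500,2]; print('table z',np.median(W[240:250,300:340,2]),np.median(W[130:150,300:330,2]))
notg=((hsv[...,1]<90)).astype(np.uint8)
for n,(u0,v0,u1,v1) in dict(press=(185,150,256,238),fulc=(255,166,274,192),bar=(332,142,424,186),packer=(372,208,417,238),weight=(424,204,456,236),lamp=(330,204,366,240),discs=(220,102,264,146)).items():
    m=np.zeros_like(notg); m[v0:v1,u0:u1]=notg[v0:v1,u0:u1]
    nn,l,st,ce=cv2.connectedComponentsWithStats(m); k=1+np.argmax(st[1:,4]); m=l==k
    P=W[m]; z=P[:,2]
    zt=dict(press=44,fulc=30,bar=10,packer=32,weight=27,lamp=60,discs=33)[n]
    cs=cv2.findContours(m.astype(np.uint8),0,1)[0]; c=max(cs,key=cv2.contourArea)
    X=np.array([ray('top',*q[0],zt)[:2] for q in c],np.float32)
    print(n,st[k],'z pct',np.percentile(z,[5,50,95]).round(),'rect',cv2.minAreaRect(X),'circ',cv2.minEnclosingCircle(X))
    if n in('bar','press'): print(np.array([ray('top',*q,zt)[:2] for q in cv2.boxPoints(cv2.minAreaRect(c))]).round())
E
```

```text
table z -0.2791770835930265 -0.16396555917992828
press [ 185  156   67   77 4853] z pct [ 38.  49. 244.] rect ((546.170166015625, 254.57228088378906), (193.90525817871094, 222.0563201904297), 88.34130859375) circ ((545.9592895507812, 247.28729248046875), 139.69422912597656)
[[660. 349.]
 [654. 156.]
 [432. 160.]
 [438. 351.]]
fulc [256 167  16  22 312] z pct [12. 21. 46.] rect ((591.4388427734375, 122.12389373779297), (44.291831970214844, 62.29166030883789), 88.28752136230469) circ ((589.958984375, 122.36544036865234), 35.47517013549805)
bar [ 337  145   83   37 1548] z pct [-1.  5. 14.] rect ((614.224609375, -215.63658142089844), (98.33873748779297, 243.4003448486328), 8.626795768737793) circ ((616.600341796875, -218.7895050048828), 125.21573638916016)
[[ 645.  -88.]
 [ 681. -329.]
 [ 584. -343.]
 [ 547. -103.]]
packer [376 212  39  25 701] z pct [-2. 31. 36.] rect ((443.5331726074219, -257.8373107910156), (56.39085388183594, 106.19369506835938), 10.399168014526367) circ ((443.643798828125, -258.64898681640625), 56.72574996948242)
weight [428 209  24  22 420] z pct [19. 27. 67.] rect ((452.660400390625, -390.39404296875), (67.38312530517578, 61.42070770263672), 88.31342315673828) circ ((453.5345458984375, -390.0359802246094), 34.30903244018555)
lamp [333 207  31  31 699] z pct [-1. 52. 67.] rect ((453.08074951171875, -120.33868408203125), (85.63435363769531, 85.47127532958984), 88.31083679199219) circ ((453.68878173828125, -121.29653930664062), 44.01837921142578)
discs [ 223  106   39   38 1146] z pct [ 1. 31. 35.] rect ((751.9874267578125, 181.67617797851562), (117.24462127685547, 105.11798858642578), 43.3853759765625) circ ((750.7496948242188, 182.24432373046875), 59.25088882446289)
```

View pics/crop1.png

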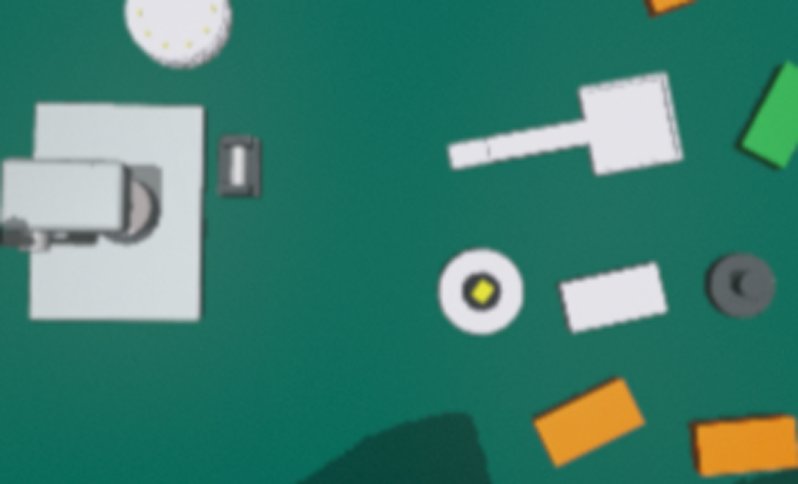

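The crop confirms the grey weight with neck at crop (741,285), the white packing block at (613,297), the bar and its tray. Next I'll refine the press edge and fulcrum pose.

```bash
python3 - <<'E'
from h import *
p=cv2.imread('pics/top0.png'); g=cv2.cvtColor(p,cv2.COLOR_BGR2GRAY).astype(float)
def vedge(u0,u1,vs,z,sgn):
    pts=[]
    for v in vs:
        r=np.diff(g[v,u0:u1+1])*sgn; r=np.clip(r,0,None); pts.append(ray('top',u0+.5+(r*np.arange(len(r))).sum()/r.sum(),v,z)[:2])
    pts=np.array(pts,np.float32); l=cv2.fitLine(pts,1,0,.01,.01).ravel(); return l,pts.mean(0),pts.std(0)
def hedge(v0,v1,us,z,sgn):
    pts=[]
    for u in us:
        r=np.diff(g[v0:v1+1,u])*sgn; r=np.clip(r,0,None); pts.append(ray('top',u,v0+.5+(r*np.arange(len(r))).sum()/r.sum(),z)[:2])
    pts=np.array(pts,np.float32); l=cv2.fitLine(pts,1,0,.01,.01).ravel(); return l,pts.mean(0)
for nm,r in (('front',vedge(247,256,range(160,230),42,-1)),('rear',vedge(186,195,list(range(162,172))+list(range(212,230)),54,1)),
  ('top',hedge(152,160,range(198,246),46,1)),('bot',hedge(229,237,range(198,246),46,-1))):
    l=r[0]; print(nm,l.round(2),np.degrees(np.arctan2(l[1],l[0])).round(2),r[1])
# line value of lateral centre
print(p[164:196,254:275].astype(int).sum(2)//3)
# bar: shank edges & tray
d=np.load('pics/top0.npy')
us=range(348,380); 
def he(v0,v1,us,z,sgn): return hedge(v0,v1,us,z,sgn)
for u in (345,355,365,375):
    print(u,g[160:184,u].astype(int))
E
```

```text
front [ 1.0000e+00 -4.0000e-02  5.3742e+02  1.6115e+02] -2.26 [541.5459  161.02649]
rear [ 1.000e+00 -4.000e-02  5.974e+02  3.281e+02] -2.28 [526.4173  330.90012]
top [6.0000e-02 1.0000e+00 6.5810e+02 2.8634e+02] 86.67 [655.6127 241.7682]
bot [4.0000e-02 1.0000e+00 4.3682e+02 2.7107e+02] 87.74 [435.80676 244.98903]
[[ 81  82  81  82  81  81  81  82  80  81  80  80  80  80  80  79  79  80
   79  80  79]
 [ 82  83  82  82  80  79  81  80  79  79  80  81  80  81  80  81  80  79
   79  79  79]
 [ 81  82  81  80  80  80  80  79  81  80  83  84  85  84  81  79  80  80
   79  80  78]
 [ 82  81  82  82  86  88  89  89  89  90  93  93  95  95  84  83  81  79
   81  79  79]
 [ 82  82  81  86  95 100 101 101 100  98  99 101 103 102  87  95  90  78
   79  80  79]
 [ 82  81  82  90  97 101 101 101 100  99  96  96 100 100  87 102  93  77
   77  80  79]
 [ 82  81  83  90  91  89  91  95 102 106 102  92  88  86  78  95  92  73
   76  80  79]
 [ 82  82  83  91  86  79  85 110 139 154 143 113  85  74  78  94  90  72
   76  80  79]
 [ 82  80  83  93  94  91 103 139 183 205 190 150 106  86  88  96  90  
[... 1777 characters left out ...]
9  81
   79  79  80]
 [ 83  82  82  81  82  83  82  81  81  82  82  81  80  81  80  79  80  80
   80  79  79]
 [ 81  83  82  82  82  82  82  81  82  82  81  81  81  80  80  81  80  79
   79  79  79]
 [ 82  82  82  82  81  82  80  81  81  80  80  80  79  80  81  80  79  80
   79  80  79]]
345 [ 83  81  82  83  82  82  82  84 108 166 216 227 228 228 228 227 224 195
 134  92  84  84  84  83]
355 [ 83  83  84  84  83  85 109 166 216 227 228 228 228 227 223 189 119  85
  84  84  84  84  85  84]
365 [ 82  84  83  84 103 152 203 225 228 228 227 228 223 192 125  89  84  85
  85  85  84  85  85  84]
375 [ 86  85  95 130 183 222 228 228 228 228 224 200 143 100  87  86  85  85
  86  86  86  86  85  86]
```

Emit:
jog_arm:
  plan: [0.444, 0.306, -0.07, 0, 0, 80.8, 0.444, 0.306, -0.07, 0, 0, 80.8, 0.444, 0.306, -0.07, 0, 0, 80.8, 0.444, 0.306, -0.07, 0, 0, 80.8, 0.444, 0.306, -0.07, 0, 0, 80.8, 0.444, 0.306, -0.07, 0, 0, 80.8, 0.444, 0.306, -0.07, 0, 0, 80.8, 0.444, 0.306, -0.07, 0, 0, 80.8, 0.444, 0.306, -0.07, 0, 0, 80.8, 0.444, 0.306, -0.07, 0, 0, 80.8, 0.444, 0.306, -0.07, 0, 0, 80.8, 0.444, 0.306, -0.07, 0, 0, 80.8, 0.444, 0.306, -0.07, 0, 0, 80.8, 0.444, 0.306, -0.07, 0, 0, 80.8]
  claw: 0.07

```text
clock: 1.5
eef_pos: [613.6, -217.7, 99.9]
eef_rot: [-3.141, -0.0, 1.724]
wrist_force: [-0.9, 0.1, 0.7]
finger_gap: 69.9
finger_force: 0.0
```

```bash
python3 - <<'E'
from h import *
shot('top','top1.png'); shot('scene','sc1.png')
p=cv2.imread('pics/top1.png'); cv2.imwrite('pics/crop2.png',cv2.resize(p[120:250,320:480],None,fx=4,fy=4,interpolation=cv2.INTER_CUBIC))
q=cv2.imread('pics/top0.png'); 
print('head',ray('top',441.4,219.3,66))
print('shank',[ray('top',u,v,12)[:2].round(1) for u,v in((345,173.2),(355,171.2),(365,169.3),(375,167.6))])
s=manip.read_state(); print(s['eef_pos'],s['eef_rot'],s['wrist_force'],s['clock'])
E
```

```text
head [ 452.88430339 -384.64848514   66.        ]
shank [array([ 599.1, -119.5]), array([ 604.2, -149.6]), array([ 609. , -179.7]), array([ 613.2, -209.7])]
[ 613.64990568 -217.98359282  100.37593595] [3.14129414e+00 2.89850914e-04 1.72357135e+00] [-0.28621703  0.22648893  0.33098561] 1.6
```

View pics/crop2.png

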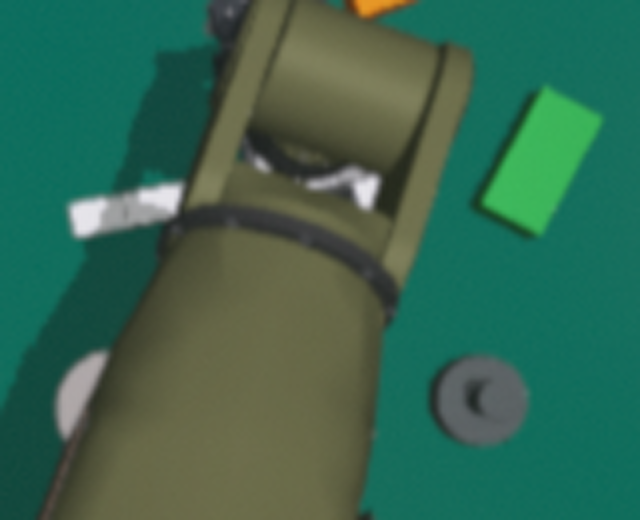

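The crop shows the bar's tongue left of the arm at (75,215) and the weight at (482,400), neither of them touched. Now I'll go down and grip the bar.

Emit:
jog_arm:
  plan: [0, 0, -0.05, 0, 0, 0, 0, 0, -0.08, 0, 0, 0, 0, 0, -0.097, 0, 0, 0, 0, 0, -0.097, 0, 0, 0, 0, 0, -0.097, 0, 0, 0]

```text
clock: 2.1
eef_pos: [614.9, -217.6, 4.5]
eef_rot: [3.14, 0.001, 1.725]
wrist_force: [0.6, 0.6, 1.4]
finger_gap: 70.3
finger_force: 0.0
```

Emit:
jog_arm:
  plan: [0, 0, 0, 0, 0, 0, 0, 0, 0, 0, 0, 0, 0, 0, 0, 0, 0, 0, 0, 0, 0, 0, 0, 0, 0, 0, 0, 0, 0, 0, 0, 0, 0, 0, 0, 0, 0, 0, 0, 0, 0, 0, 0, 0, 0, 0, 0, 0]
  claw: 0.0
  force: 45

```text
clock: 2.9
eef_pos: [614.3, -217.0, 2.9]
eef_rot: [-3.142, -0.0, 1.725]
wrist_force: [-0.2, -0.5, 0.5]
finger_gap: 9.7
finger_force: 0.0
```

```bash
python3 - <<'E'
from h import *
p,d=shot('scene','sc2.png'); p=cv2.imread('pics/sc2.png')
cv2.imwrite('pics/crop3.png',cv2.resize(p[180:300,150:310],None,fx=4,fy=4,interpolation=cv2.INTER_CUBIC))
s=manip.read_state(); print(s['finger_gap'],s['finger_force'])
E
```

```text
5.394642386274332 0.0
```

View pics/crop3.png

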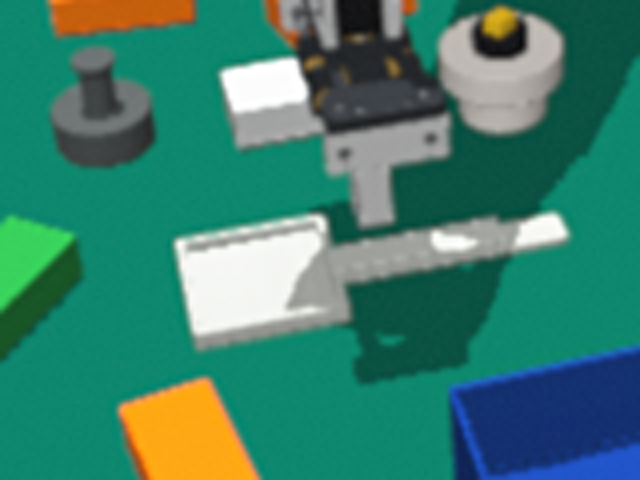

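```bash
python3 - <<'E'
from h import *
c=K('scene')
def proj(P):
    q=R(c).T@(np.array(P,float)-c['origin']); return (c['fx']*q[0]/q[2]+c['cx'],c['fy']*q[1]/q[2]+c['cy'])
print('tcp px',proj([614.3,-217,2.9]), 'z50',proj([614.3,-217,50]))
d=np.load('pics/sc2.npy'); W=cloud('scene',d)
for u,v in((243,233),(243,228),(240,222),(245,243),(255,240),(280,235),(215,250)): print((u,v),W[v,u].round(1))
print('check press rear etc: tray in scene vs top; packer top centre', W[203,217].round(1), 'weight', W[197,174].round(1))
s=manip.read_state(); print(s['eef_pos'],s['joints'])
E
```

```text
tcp px (np.float64(243.77037976489865), np.float64(245.2638552351595)) z50 (np.float64(242.52362559994978), np.float64(230.41314787179306))
(243, 233) [ 631.2 -216.2   55. ]
(243, 228) [ 633.1 -215.2   71.6]
(240, 222) [ 629.9 -221.2   87.9]
(245, 243) [ 620.3 -213.5   14.7]
(255, 240) [ 609.5 -188.1   12.7]
(280, 235) [ 588.9 -123.1    5.3]
(215, 250) [ 623.2 -288.2    3.3]
check press rear etc: tray in scene vs top; packer top centre [ 464.3 -280.1   35. ] weight [ 470.6 -388.2   68.9]
[ 614.30298499 -216.94291751    2.92092872] [-3.95696039e-01  6.90200203e-01  1.35091370e+00  1.46669036e-05
  1.10050074e+00 -5.49934042e-01]
```

```bash
python3 - <<'E'
from h import *
for f,x,y in(('scene0',170,-523),('sc1',614,-217),('sc2',614,-217)):
    W=cloud('scene',np.load(f'pics/{f}.npy')); m=(np.abs(W[...,1]-y)<60)&(np.abs(W[...,0]-x)<70)&(W[...,2]>17)
    P=W[m]; z=np.sort(P[:,2]); print(f,z[:5].round(1),len(z)); 
    i=np.argsort(P[:,2])[:40:4]; print(P[i].round(0).tolist())
E
```

```text
scene0 [206.3 208.1 208.1 208.8 209.1] 2805
[[158.0, -476.0, 206.0], [157.0, -479.0, 209.0], [193.0, -569.0, 211.0], [188.0, -575.0, 212.0], [166.0, -471.0, 216.0], [160.0, -477.0, 216.0], [162.0, -471.0, 217.0], [166.0, -465.0, 219.0], [197.0, -572.0, 219.0], [193.0, -577.0, 221.0]]
sc1 [136.5 137.1 137.1 137.5 137.5] 5010
[[577.0, -228.0, 137.0], [651.0, -214.0, 138.0], [657.0, -216.0, 142.0], [582.0, -230.0, 143.0], [580.0, -225.0, 144.0], [576.0, -230.0, 145.0], [651.0, -222.0, 146.0], [660.0, -216.0, 147.0], [580.0, -232.0, 148.0], [577.0, -234.0, 149.0]]
sc2 [17.3 17.5 41.8 41.9 43. ] 4936
[[613.0, -235.0, 17.0], [627.0, -222.0, 43.0], [624.0, -226.0, 47.0], [628.0, -207.0, 48.0], [608.0, -228.0, 50.0], [631.0, -212.0, 52.0], [628.0, -211.0, 52.0], [632.0, -209.0, 55.0], [631.0, -223.0, 56.0], [631.0, -206.0, 57.0]]
```

View pics/sc1.png

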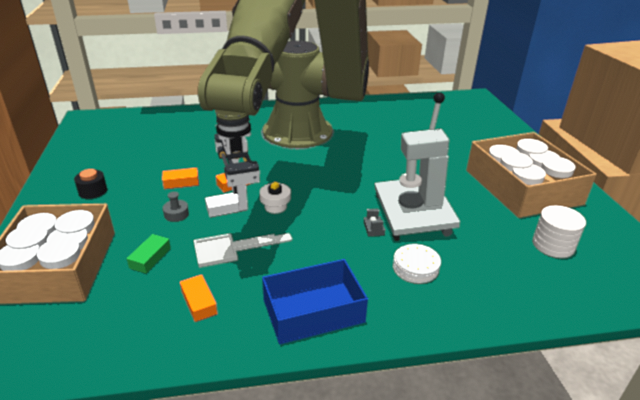

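sc1 and sc2 show the fingertips well above the reported TCP. Depth puts the visible tips at z≈206, 137 and 42 when the TCP reads 170, 100 and 3, so the true tip is about 37 mm behind the reported TCP along the tool. I'll correct for that, pinning it down with a gentle bench touch.

Emit:
jog_arm:
  plan: [0, 0, 0, 0, 0, 0, 0, 0, 0, 0, 0, 0, 0, 0, 0, 0, 0, 0, 0, 0, 0, 0, 0, 0, 0, 0, -0.015, 0, 0, 0, 0, 0, -0.028, 0, 0, 0, 0, 0, -0.031, 0, 0, 0, 0, 0, -0.031, 0, 0, 0, 0, 0, -0.031, 0, 0, 0]
  claw: 0.07

```text
clock: 3.85
eef_pos: [614.4, -217.0, -28.0]
eef_rot: [3.142, 0.0, 1.725]
wrist_force: [1.5, -0.8, 1.2]
finger_gap: 69.8
finger_force: 0.0
```

Emit:
jog_arm:
  plan: [0, 0, -0.001, 0, 0, 0, 0, 0, -0.003, 0, 0, 0, 0, 0, -0.004, 0, 0, 0, 0, 0, -0.004, 0, 0, 0]

```text
clock: 4.25
eef_pos: [614.2, -216.9, -32.2]
eef_rot: [-3.141, -0.0, 1.725]
wrist_force: [0.3, -0.7, 0.4]
finger_gap: 69.8
finger_force: 0.0
```

Emit:
jog_arm:
  plan: [0, 0, -0.001, 0, 0, 0, 0, 0, -0.002, 0, 0, 0, 0, 0, -0.002, 0, 0, 0, 0, 0, -0.002, 0, 0, 0]

```text
clock: 4.65
eef_pos: [614.3, -217.0, -34.1]
eef_rot: [-3.142, -0.0, 1.725]
wrist_force: [-0.1, -0.2, -0.0]
finger_gap: 69.9
finger_force: 0.0
```

Emit:
jog_arm:
  plan: [0, 0, -0.001, 0, 0, 0, 0, 0, -0.002, 0, 0, 0, 0, 0, -0.002, 0, 0, 0, 0, 0, -0.002, 0, 0, 0]

```text
clock: 5.05
eef_pos: [614.4, -217.0, -35.2]
eef_rot: [3.141, 0.0, 1.725]
wrist_force: [-5.1, 1.3, 9.0]
finger_gap: 70.0
finger_force: 4.3
```

Contact came at a reported z of −35, so the true fingertip is 35 mm short of the reported TCP. I'll back off 2 mm and grip.

Emit:
jog_arm:
  plan: [0, 0, 0.003, 0, 0, 0, 0, 0, 0.003, 0, 0, 0, 0, 0, 0.003, 0, 0, 0, 0, 0, 0.003, 0, 0, 0, 0, 0, 0.003, 0, 0, 0, 0, 0, 0.003, 0, 0, 0, 0, 0, 0.003, 0, 0, 0]
  claw: 0.0
  force: 50

```text
clock: 5.75
eef_pos: [614.2, -217.0, -33.2]
eef_rot: [-3.141, -0.0, 1.725]
wrist_force: [-0.3, -0.5, -0.3]
finger_gap: 23.5
finger_force: 50.0
```

```bash
python3 - <<'E'
from scipy.spatial.transform import Rotation as R
import numpy as np
t=R.from_rotvec(np.radians(24)*np.array([-.9992,.04,0]))
print((t*R.from_euler('z',-11.1,degrees=True)).as_rotvec(degrees=True))
E
```

```text
[-23.99829806  -1.365898   -10.93702153]
```

Emit:
jog_arm:
  plan: [0, 0, 0.04, 0, 0, 0, 0, 0, 0.08, 0, 0, 0, 0, 0.03, 0.12, 0, 0, 0, 0, 0.06, 0.14, 0, 0, -3, -0.0287, 0.1, 0.14, 0, 0, -11.1, -0.0287, 0.14, 0.14, 0, 0, -11.1, -0.0287, 0.18, 0.14, 0, 0, -11.1, -0.0287, 0.2061, 0.14, 0, 0, -11.1, -0.0287, 0.2061, 0.14, 0, 0, -11.1, -0.0287, 0.2061, 0.14, 0, 0, -11.1]

```text
clock: 6.75
eef_pos: [585.3, -10.6, 106.5]
eef_rot: [-3.141, 0.0, 1.532]
wrist_force: [0.1, -1.3, -5.4]
finger_gap: 23.6
finger_force: 50.0
```

Emit:
jog_arm:
  plan: [0, 0, 0, -8, 0.32, 0, 0, 0, -0.01, -16, 0.64, 0, 0, 0, -0.03, -23.98, 0.96, 0, 0, 0, -0.045, -23.98, 0.96, 0, 0, 0, -0.0543, -23.98, 0.96, 0, 0, 0, -0.0543, -23.98, 0.96, 0, 0, 0, -0.0543, -23.98, 0.96, 0]

```text
clock: 7.45
eef_pos: [586.0, -12.0, 53.5]
eef_rot: [3.141, 0.418, 1.529]
wrist_force: [-0.1, 0.0, -3.5]
finger_gap: 23.1
finger_force: 50.0
```

```bash
python3 - <<'E'
from h import *
shot('scene','sc3.png');shot('top','top3.png')
a=cv2.imread('pics/sc3.png')[160:260,330:470]; b=cv2.imread('pics/top3.png')[120:240,180:350]
a=cv2.resize(a,(560,400),interpolation=2)
b=cv2.resize(b,(0,0),fx=3.33,fy=3.33,interpolation=2)
c=np.zeros((400,800,3),np.uint8); 
a=cv2.resize(cv2.imread('pics/sc3.png')[165:255,340:430],(400,400),interpolation=2)
b=cv2.resize(cv2.imread('pics/top3.png')[130:230,230:330],(400,400),interpolation=2)
cv2.imwrite('pics/c4.png',np.hstack([a,b])); s=manip.read_state(); print(s['eef_pos'],s['eef_rot'])
E
```

```text
[586.16413763 -11.73048677  53.83121565] [3.13983036 0.41795665 1.52896567]
```

View pics/c4.png

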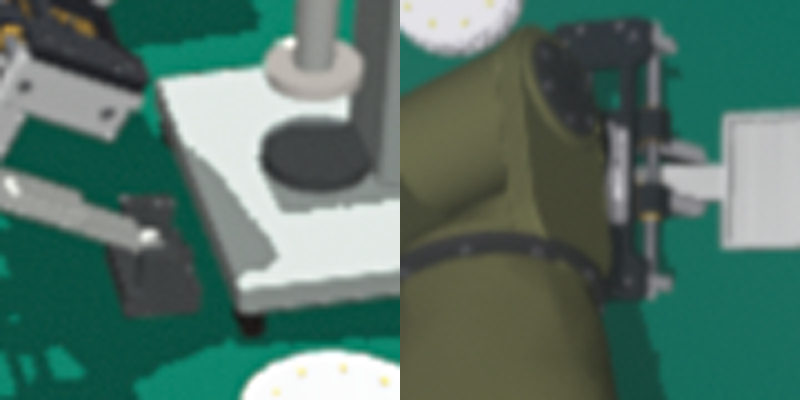

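```bash
python3 - <<'E'
from h import *
W=cloud('scene',np.load('pics/sc3.npy')); p=cv2.imread('pics/sc3.png')
for v in range(214,224,2): print(v,[(W[v,u].round(0).astype(int).tolist(),int(p[v,u].mean())) for u in range(368,380,2)])
W=cloud('top',np.load('pics/top0.npy'))
print([W[v,u].round(0).astype(int).tolist() for v in (168,179,187) for u in (259,263,268)])
E
```

```text
214 [([583, 108, 44], 135), ([575, 116, 37], 89), ([574, 122, 36], 58), ([570, 129, 33], 60), ([571, 134, 33], 64), ([530, 153, 2], 60)]
216 [([591, 106, 44], 149), ([587, 113, 41], 136), ([571, 123, 27], 132), ([569, 129, 26], 127), ([570, 135, 26], 66), ([563, 142, 20], 61)]
218 [([603, 103, 47], 148), ([600, 109, 44], 152), ([580, 121, 28], 224), ([580, 126, 28], 188), ([568, 136, 18], 88), ([574, 139, 21], 64)]
220 [([578, 111, 21], 119), ([601, 109, 38], 141), ([612, 111, 46], 126), ([614, 116, 47], 112), ([612, 122, 45], 95), ([614, 126, 46], 69)]
222 [([581, 111, 17], 66), ([583, 115, 18], 78), ([620, 109, 45], 63), ([621, 114, 46], 69), ([617, 121, 42], 68), ([625, 123, 48], 70)]
[[618, 133, 44], [617, 121, 46], [624, 113, -4], [589, 137, 19], [587, 124, 26], [588, 111, 16], [562, 134, 44], [562, 123, 44], [564, 111, 18]]
```

The view shows the bar's tongue between the cheeks just short of the ridge (depth: tip at about (593,112,42), ridge at y≈124, cheek centre x≈591). I'll slide it in along its own slope.

Emit:
jog_arm:
  plan: [0.0004, 0.009, -0.005, 0, 0, 0, 0.0008, 0.018, -0.009, 0, 0, 0, 0.0011, 0.027, -0.013, 0, 0, 0, 0.0015, 0.0365, -0.0172, 0, 0, 0, 0.0015, 0.0365, -0.0172, 0, 0, 0]

```text
clock: 8.05
eef_pos: [586.8, 27.1, 34.6]
eef_rot: [-3.14, 0.419, 1.533]
wrist_force: [0.3, 0.6, -3.7]
finger_gap: 23.1
finger_force: 50.0
```

Emit:
jog_arm:
  plan: [0.0002, 0.006, -0.0027, 0, 0, 0, 0.0005, 0.012, -0.0054, 0, 0, 0, 0.0007, 0.0183, -0.0082, 0, 0, 0, 0.0007, 0.0183, -0.0082, 0, 0, 0]

```text
clock: 8.45
eef_pos: [587.7, 44.7, 26.8]
eef_rot: [-3.141, 0.419, 1.532]
wrist_force: [0.1, -0.3, -4.5]
finger_gap: 23.2
finger_force: 50.0
```

Emit:
jog_arm:
  plan: [0, 0.0003, -0.0035, 2.3, -0.1, 0, 0, 0.0006, -0.007, 4.5, -0.2, 0, 0, 0.0009, -0.0105, 6.8, -0.3, 0, 0, 0.0012, -0.0135, 9.1, -0.36, 0, 0, 0.0012, -0.0135, 9.1, -0.36, 0]

```text
clock: 8.95
eef_pos: [587.7, 44.8, 13.7]
eef_rot: [-3.141, 0.259, 1.53]
wrist_force: [0.5, 3.2, -5.3]
finger_gap: 23.5
finger_force: 50.0
```

```bash
python3 - <<'E'
from h import *
p,d=shot('scene','sc4.png'); W=cloud('scene',d); q=p[...,::-1]
cv2.imwrite('pics/c5.png',cv2.resize(q[165:285,310:430],(600,600),interpolation=2))
s=manip.read_state(); print(s['wrist_force'],s['eef_pos'])
E
```

```text
[-0.04428041  1.00085614 -4.13659297] [587.7592232   44.78930644  13.88346424]
```

View pics/c5.png

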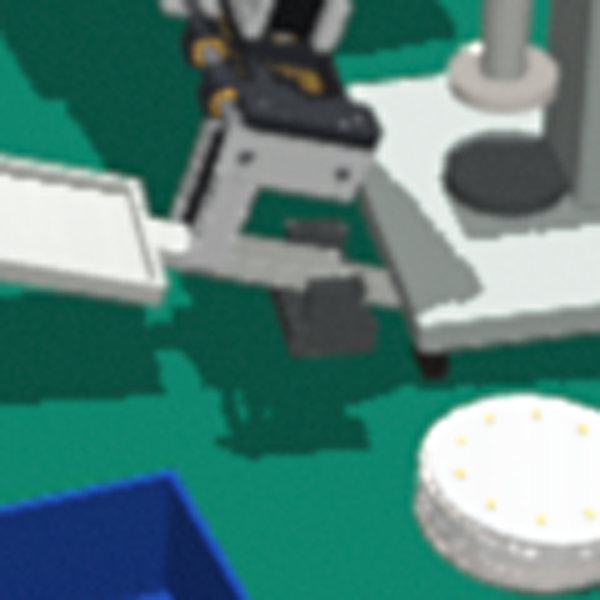

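The crop shows the bar through the cheeks with its tongue under the press edge at (400,290). The wrist still carries the bar's 4 N, so I'll lower it onto the ridge.

Emit:
jog_arm:
  plan: [0, 0, -0.001, 0, 0, 0, 0, 0, -0.002, 0, 0, 0, 0, 0, -0.002, 0, 0, 0]

```text
clock: 9.3
eef_pos: [588.1, 44.4, 12.6]
eef_rot: [3.141, 0.262, 1.531]
wrist_force: [-3.1, -6.0, 5.7]
finger_gap: 23.6
finger_force: 50.0
```

Emit:
jog_arm:
  plan: [0, 0, -0.001, 0, 0, 0, 0, 0, -0.0015, 0, 0, 0, 0, 0, -0.0015, 0, 0, 0]

```text
clock: 9.6
eef_pos: [588.2, 44.1, 11.7]
eef_rot: [3.141, 0.263, 1.531]
wrist_force: [-4.3, -7.3, 9.6]
finger_gap: 23.3
finger_force: 50.0
```

Emit:
jog_arm:
  plan: [0, 0, 0, 0, 0, 0, 0, 0, 0, 0, 0, 0, 0, 0, 0, 0, 0, 0, 0, 0, 0, 0, 0, 0, 0, 0.005, 0.0185, 0, 0, 0, 0, 0.0135, 0.05, 0, 0, 0, 0, -0.03, 0.09, 0, 0, 0, 0, -0.03, 0.09, 0, 0, 0]
  claw: 0.05

```text
clock: 10.4
eef_pos: [589.4, 13.3, 104.2]
eef_rot: [3.136, 0.26, 1.529]
wrist_force: [-0.9, 0.5, -0.3]
finger_gap: 50.3
finger_force: 0.0
```

```bash
python3 - <<'E'
from h import *
p,d=shot('scene','sc5.png'); W=cloud('scene',d); m=(np.abs(W[...,0]-590)<34)&(W[...,1]>-70)&(W[...,1]<0)&(W[...,2]>25)&(W[...,2]<80)&(p.min(2)>150)
P=W[m]; print(m.sum(),P.mean(0),P.min(0),P.max(0)); A=np.c_[P[:,:2]-P.mean(0)[:2],np.ones(len(P))]; print(np.linalg.lstsq(A,P[:,2],rcond=None)[0])
s=manip.read_state(); print(s['eef_pos'],s['clock'],s['wrist_force'])
E
```

```text
264 [586.63386901 -26.06366903  71.61275508] [556.5559029  -53.53535336  62.5357618 ] [ 6.23011716e+02 -6.49924420e-02  7.99729583e+01]
[-4.26207971e-03 -2.65648930e-01  7.16127551e+01]
[588.96538436  13.31777231 103.20062001] 10.45 [-0.70070145 -1.04769106  1.75929174]
```

Emit:
jog_arm:
  plan: [0, -0.01, 0.02, 7, -0.3, 0, -0.015, -0.06, 0.02, 14.9, -0.6, 0, -0.03, -0.1, 0.02, 14.9, -0.6, 0, -0.134, -0.403, 0, 14.9, -0.6, 0, -0.134, -0.403, 0, 14.9, -0.6, 0, -0.134, -0.403, 0, 14.9, -0.6, 0, -0.134, -0.403, 0, 14.9, -0.6, 0, -0.134, -0.403, 0, 14.9, -0.6, 0, -0.134, -0.403, 0, 14.9, -0.6, 0, -0.134, -0.403, 0, 14.9, -0.6, 0, -0.134, -0.403, 0, 14.9, -0.6, 0, -0.134, -0.403, 0, 14.9, -0.6, 0]

```text
clock: 11.65
eef_pos: [453.8, -387.0, 99.1]
eef_rot: [-3.14, -0.002, 1.531]
wrist_force: [-0.1, -0.4, -1.3]
finger_gap: 50.2
finger_force: 0.0
```

```bash
python3 - <<'E'
from h import *
p,d=shot('top','top5.png'); W=cloud('top',d)
m=(W[...,2]>45)&(W[...,2]<95)&(p.min(2)>140)&(W[...,1]>-90)&(W[...,1]<60)&(abs(W[...,0]-590)<80)
P=W[m]; print(m.sum(),P.min(0),P.max(0),cv2.minAreaRect(P[:,:2].astype(np.float32)))
A=np.c_[P[:,0]-586,P[:,1]+16,np.ones(len(P))]; print(np.linalg.lstsq(A,P[:,2],rcond=None)[0])
m=(W[...,2]>10)&(W[...,2]<80)&(abs(W[...,0]-453)<45)&(abs(W[...,1]+390)<45)&(p.max(2)<140)
P=W[m]; H=P[P[:,2]>58]; print('weight head',len(H),H.mean(0),'disc rect',cv2.minAreaRect(P[:,:2].astype(np.float32)))
W=cloud('scene',camera('scene')[1]); m=(W[...,2]>10)&(W[...,2]<75)&(abs(W[...,0]-453)<45)&(abs(W[...,1]+390)<45)
P=W[m]; H=P[P[:,2]>56]; print('scene',len(H),H.mean(0),P.mean(0))
s=manip.read_state(); print(s['eef_pos'],s['eef_rot'],s['clock'])
E
```

```text
1081 [538.67501945 -59.31683821  50.36190971] [632.35438457  59.90740572  93.40299703] ((586.2548217773438, 0.7027015686035156), (118.0888442993164, 90.11947631835938), 86.73426818847656)
[ 6.01316498e-04 -2.30062731e-01  6.92916583e+01]
weight head 75 [ 452.01627115 -392.28591111   65.03622612] disc rect ((454.097412109375, -387.98077392578125), (55.27387237548828, 64.79157257080078), 50.667633056640625)
scene 73 [ 456.63727284 -393.15089106   65.08986565] [ 463.450729   -392.01321151   33.10507412]
[ 454.36708663 -386.50431822   99.82606103] [-3.14106295e+00 -9.73719041e-04  1.53255496e+00] 11.75
```

Emit:
jog_arm:
  plan: [0, -0.003, -0.04, 0, 0, 0, 0, -0.003, -0.075, 0, 0, 0, 0, -0.003, -0.095, 0, 0, 0, 0, -0.003, -0.105, 0, 0, 0, 0, -0.003, -0.105, 0, 0, 0, 0, -0.003, -0.105, 0, 0, 0]

```text
clock: 12.35
eef_pos: [454.6, -390.9, -3.6]
eef_rot: [3.141, 0.001, 1.532]
wrist_force: [0.7, 0.6, 0.2]
finger_gap: 49.9
finger_force: 0.0
```

Emit:
jog_arm:
  plan: [0, 0, 0, 0, 0, 0, 0, 0, 0, 0, 0, 0, 0, 0, 0, 0, 0, 0, 0, 0, 0, 0, 0, 0, 0, 0, 0, 0, 0, 0, 0, 0, 0, 0, 0, 0]
  claw: 0.0
  force: 50

```text
clock: 12.95
eef_pos: [453.5, -391.2, -4.2]
eef_rot: [-3.141, 0.0, 1.531]
wrist_force: [-5.2, 0.7, 6.1]
finger_gap: 25.3
finger_force: 50.0
```

Emit:
jog_arm:
  plan: [0, 0, 0, 0, 0, 0, 0, 0, 0, 0, 0, 0, 0, 0, 0, 0, 0, 0]

```text
clock: 13.25
eef_pos: [453.4, -391.1, -4.2]
eef_rot: [-3.141, -0.0, 1.531]
wrist_force: [-5.1, 0.7, 5.3]
finger_gap: 25.3
finger_force: 50.0
```

Emit:
jog_arm:
  plan: [0, 0, 0.01, 0, 0, 0, 0, 0, 0.03, 0, 0, 0, 0, 0, 0.06, 0, 0, 0, 0, 0, 0.1, 0, 0, 0, 0, 0, 0.14, 0, 0, 0, 0, 0, 0.14, 0, 0, 0]

```text
clock: 13.85
eef_pos: [455.5, -392.3, 140.9]
eef_rot: [3.135, 0.005, 1.531]
wrist_force: [1.3, -1.3, -7.2]
finger_gap: 25.9
finger_force: 50.0
```

```bash
python3 - <<'E'
from h import *
p,d=shot('scene','sc6.png'); W=cloud('scene',d); q=p[...,::-1]
cv2.imwrite('pics/c6.png',cv2.resize(q[90:210,120:240],(500,500),interpolation=2))
s=manip.read_state(); print(s['wrist_force'],s['moment'],s['finger_gap'],s['eef_pos'])
m=(abs(W[...,0]-454)<50)&(abs(W[...,1]+391)<45)&(W[...,2]>60)&(W[...,2]<190); P=W[m]; print(np.sort(P[:,2])[:5]); D=P[P[:,2]<150]; 
for z in range(90,190,10):
    L=P[abs(P[:,2]-z)<5]; print(z,len(L),L.mean(0).round(1) if len(L) else 0,np.ptp(L[:,1]).round() if len(L) else 0)
E
```

```text
[-0.03840944 -0.59409389 -8.64333534] [-0.05400229 -0.02861176  0.01181258] 25.315035580620012 [ 454.41739123 -391.35463034  137.13137274]
[144.3394875  145.33414818 145.4920124  145.73890561 146.22059557]
90 0 0 0
100 0 0 0
110 0 0 0
120 0 0 0
130 0 0 0
140 1 [ 483.  -391.6  144.3] 0.0
150 83 [ 479.2 -391.1  150.7] 64.0
160 88 [ 480.1 -394.1  160.1] 65.0
170 246 [ 466.2 -392.5  171.8] 65.0
180 35 [ 461.  -398.7  177.6] 58.0
```

View pics/c6.png

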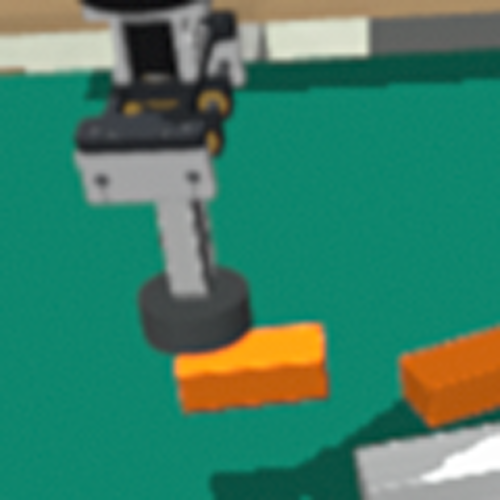

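The crop shows the weight held upright by its neck, with its disc at crop (195,310). Next I'll carry it over the tray, tilted to match the tray's slope.

Emit:
jog_arm:
  plan: [0.132, 0.382, 0.01, -14.3, 0.57, 0, 0.132, 0.382, 0.01, -14.3, 0.57, 0, 0.132, 0.382, 0.01, -14.3, 0.57, 0, 0.132, 0.382, 0.01, -14.3, 0.57, 0, 0.132, 0.382, 0.01, -14.3, 0.57, 0, 0.132, 0.382, 0.01, -14.3, 0.57, 0, 0.132, 0.382, 0.01, -14.3, 0.57, 0, 0.132, 0.382, 0.01, -14.3, 0.57, 0, 0.132, 0.382, 0.01, -14.3, 0.57, 0, 0.132, 0.382, 0.01, -14.3, 0.57, 0, 0.132, 0.382, -0.02, -14.3, 0.57, 0, 0.132, 0.382, -0.0447, -14.3, 0.57, 0, 0.132, 0.382, -0.0447, -14.3, 0.57, 0, 0.132, 0.382, -0.0447, -14.3, 0.57, 0]

```text
clock: 15.3
eef_pos: [585.3, -9.4, 90.1]
eef_rot: [-3.14, 0.25, 1.531]
wrist_force: [0.1, -0.1, -7.3]
finger_gap: 25.5
finger_force: 50.0
```

```bash
python3 - <<'E'
from h import *
s=manip.read_state(); print(s['eef_pos'],s['eef_rot'],s['wrist_force'],s['finger_gap'],s['clock'])
p,d=camera('scene'); W=cloud('scene',d)
m=(abs(W[...,0]-590)<80)&(W[...,1]>-100)&(W[...,1]<60)&(W[...,2]>40)&(W[...,2]<200)
w=m&(p.min(2)>150); P=W[w]; print('tray',P.min(0).round(),P.max(0).round())
k=m&(p.max(2)<110)&(p.max(2)-p.min(2)<25); P=W[k]; L=P[P[:,2]<140]; print('dark',len(L),L.min(0).round(),L.max(0).round(),L.mean(0).round())
E
```

```text
[585.30173891  -9.3867217   90.07493237] [-3.13963631  0.24954737  1.53124953] [ 0.0729061  -0.14040203 -7.25962701] 25.46844426863514 15.3
tray [535. -60.  55.] [635.  56. 193.]
dark 391 [562. -24.  57.] [620.  40. 137.] [602.   9. 113.]
```

Emit:
jog_arm:
  plan: [0, -0.003, -0.012, 0, 0, 0, 0, -0.0055, -0.0215, 0, 0, 0, 0, -0.0062, -0.024, 0, 0, 0, 0, -0.0062, -0.024, 0, 0, 0]

```text
clock: 15.75
eef_pos: [585.7, -15.3, 66.2]
eef_rot: [-3.141, 0.249, 1.531]
wrist_force: [0.6, 0.3, -5.2]
finger_gap: 25.4
finger_force: 50.0
```

Emit:
jog_arm:
  plan: [0, -0.0002, -0.001, 0, 0, 0, 0, -0.0005, -0.002, 0, 0, 0, 0, -0.0005, -0.002, 0, 0, 0]

```text
clock: 16.05
eef_pos: [585.9, -15.5, 64.7]
eef_rot: [3.141, 0.249, 1.531]
wrist_force: [0.2, -0.3, -5.4]
finger_gap: 25.4
finger_force: 50.0
```

Emit:
jog_arm:
  plan: [0, -0.001, -0.0045, 1.4, -0.06, 0, 0, -0.002, -0.009, 2.9, -0.11, 0, 0, -0.003, -0.013, 4.3, -0.17, 0, 0, -0.0037, -0.0172, 5.7, -0.23, 0, 0, -0.0041, -0.0208, 7.2, -0.29, 0, 0, -0.0045, -0.0244, 8.6, -0.34, 0, 0, -0.0045, -0.0244, 8.6, -0.34, 0]

```text
clock: 16.75
eef_pos: [585.6, -20.7, 39.7]
eef_rot: [-3.141, 0.098, 1.53]
wrist_force: [0.7, 1.8, -5.8]
finger_gap: 25.7
finger_force: 50.0
```

```bash
python3 - <<'E'
from h import *
s=manip.read_state(); print(s['eef_pos'],s['wrist_force'],s['clock'])
p,d=shot('scene','sc7.png'); W=cloud('scene',d)
m=(abs(W[...,0]-590)<80)&(W[...,1]>-100)&(W[...,1]<25)&(W[...,2]>15)&(W[...,2]<90)&(p.min(2)>150)
P=W[m]; print('tray',P.min(0).round(),P.max(0).round())
A=np.c_[P[:,0]-586,P[:,1]+16,np.ones(len(P))]; print(np.linalg.lstsq(A,P[:,2],rcond=None)[0])
f0=cloud('scene',np.load('pics/scene0.npy')); c0=cv2.imread('pics/scene0.png')
n=(W[...,1]>162)&(W[...,1]<200)&(abs(W[...,0]-545)<110)&(W[...,2]>30)&(W[...,2]<75)
n0=(f0[...,1]>162)&(f0[...,1]<200)&(abs(f0[...,0]-545)<110)&(f0[...,2]>30)&(f0[...,2]<75)
print('plate front z',np.median(W[n][:,2]),np.median(f0[n0][:,2]))
cv2.imwrite('pics/c7.png',cv2.resize(p[165:285,290:410][...,::-1],(600,600),interpolation=2))
E
```

```text
[585.57463602 -20.68529067  39.6590256 ] [ 0.66331573  1.77350014 -5.82433394] 16.75
tray [536. -69.  35.] [636.  20.  90.]
[ 3.96977291e-02 -1.25961923e-02  4.28776008e+01]
plate front z 49.80382692678586 43.65701269225178
```

Emit:
jog_arm:
  plan: [0, -0.0003, -0.0036, 1.4, -0.06, 0, 0, -0.0006, -0.0071, 2.9, -0.11, 0, 0, -0.0006, -0.0108, 4.3, -0.17, 0, 0, -0.0006, -0.0144, 5.7, -0.23, 0, 0, -0.0006, -0.018, 7.2, -0.29, 0, 0, -0.0006, -0.0215, 8.6, -0.34, 0, 0, -0.0003, -0.025, 10, -0.4, 0, 0, 0, -0.0285, 11.7, -0.46, 0, 0, 0.0006, -0.0325, 13.7, -0.55, 0, 0, 0.0006, -0.0325, 13.7, -0.55, 0, 0, 0.0006, -0.0325, 13.7, -0.55, 0]

```text
clock: 17.9
eef_pos: [588.2, -19.8, 11.5]
eef_rot: [3.135, -0.141, 1.532]
wrist_force: [-4.8, 2.0, 29.4]
finger_gap: 25.8
finger_force: 50.0
```

Emit:
jog_arm:
  plan: [0, 0, 0.002, 0, 0, 0, 0, 0, 0.004, 0, 0, 0, 0, 0, 0.004, 0, 0, 0]

```text
clock: 18.2
eef_pos: [586.3, -19.6, 12.1]
eef_rot: [3.14, -0.14, 1.531]
wrist_force: [2.5, 0.8, 4.4]
finger_gap: 25.5
finger_force: 50.0
```

```bash
python3 - <<'E'
from h import *
s=manip.read_state(); print(s['eef_pos'],s['wrist_force'],s['clock'])
p,d=shot('scene','sc8.png'); W=cloud('scene',d)
m=(abs(W[...,0]-590)<80)&(W[...,1]>-100)&(W[...,1]<25)&(W[...,2]>3)&(W[...,2]<60)&(p.min(2)>150)
P=W[m]; print('tray',P.min(0).round(),P.max(0).round())
A=np.c_[P[:,0]-586,P[:,1]+16,np.ones(len(P))]; print(np.linalg.lstsq(A,P[:,2],rcond=None)[0])
n=(W[...,1]>162)&(W[...,1]<200)&(abs(W[...,0]-545)<110)&(W[...,2]>30)&(W[...,2]<80)
print('plate front z',np.median(W[n][:,2]))
E
```

```text
[586.25802527 -19.5935978   12.1127167 ] [2.50262494 0.77161159 4.41512589] 18.2
tray [537. -65.   3.] [635.  24.  60.]
[ 0.06786999  0.15135252 13.53599618]
plate front z 56.86179672092533
```

Emit:
jog_arm:
  plan: [0, 0, 0, 0, 0, 0, 0, 0, 0, 0, 0, 0, 0, 0, 0, 0, 0, 0, 0, -0.0028, 0.02, 0, 0, 0, 0, -0.007, 0.05, 0, 0, 0, 0, -0.0126, 0.09, 0, 0, 0, 0, -0.0126, 0.09, 0, 0, 0]
  claw: 0.05

```text
clock: 18.95
eef_pos: [588.0, -33.0, 106.7]
eef_rot: [3.134, -0.139, 1.532]
wrist_force: [0.9, 0.2, 0.0]
finger_gap: 50.4
finger_force: 0.0
```

```bash
python3 - <<'E'
from h import *
p,d=shot('scene','sc9.png'); W=cloud('scene',d)
m=(abs(W[...,0]-590)<80)&(W[...,1]>-100)&(W[...,1]<25)&(W[...,2]>3)&(W[...,2]<60)&(p.min(2)>150)
P=W[m]; print('tray',P.min(0).round(),P.max(0).round())
A=np.c_[P[:,0]-586,P[:,1]+16,np.ones(len(P))]; print(np.linalg.lstsq(A,P[:,2],rcond=None)[0])
n=(W[...,1]>162)&(W[...,1]<200)&(abs(W[...,0]-545)<110)&(W[...,2]>30)&(W[...,2]<80)
print('plate front z',np.median(W[n][:,2]))
m=(abs(W[...,0]-590)<40)&(abs(W[...,1]+25)<45)&(W[...,2]>12)&(W[...,2]<85)&(p.max(2)<120); P=W[m]; H=P[P[:,2]>62]; print('weight',P.mean(0).round(),P.max(0).round(),P.min(0).round(),'head',len(H),H.mean(0))
s=manip.read_state(); print(s['eef_pos'],s['wrist_force'],s['clock'])
E
```

```text
tray [540. -66.   3.] [638.  24.  27.]
[ 0.06048846  0.15829606 13.77843601]
plate front z 56.962125538697364
weight [595. -12.  46.] [620.  20.  85.] [551. -42.  13.] head 104 [587.17575623 -20.36977229  76.05627963]
[586.86368482 -32.56544905 103.84008954] [-0.03725334 -0.18784493 -0.99995951] 19.0
```

```bash
python3 - <<'E'
from h import *
p,d=shot('top','top9.png'); W=cloud('top',d)
m=(W[...,2]>24)&(abs(W[...,0]-444)<75)&(abs(W[...,1]+258)<75)&(p.min(2)>150)
P=W[m][:,:2].astype(np.float32); print(m.sum(),cv2.minAreaRect(P),P.mean(0),np.median(W[m][:,2]))
c=P-P.mean(0); w,v=np.linalg.eigh(c.T@c); print(np.degrees(np.arctan2(v[1,1],v[0,1])))
W2=cloud('scene',np.load('pics/sc9.npy')); q=cv2.imread('pics/sc9.png')
m=(W2[...,2]>27)&(abs(W2[...,0]-444)<75)&(abs(W2[...,1]+258)<75)&(q.min(2)>150); P=W2[m][:,:2].astype(np.float32); print(m.sum(),cv2.minAreaRect(P),P.mean(0))
# press front edge rows
m=(W[...,2]>45)&(W[...,2]<75)&(abs(W[...,0]-545)<115)&(W[...,1]>140)&(W[...,1]<330); P=W[m]; print('press',P.min(0),P.max(0)); 
for x in (460,490,520,630): L=P[abs(P[:,0]-x)<8]; print(x,len(L),L[:,1].min() if len(L) else 0)
print(W[abs(W[...,2]-1e9)<0].shape)
E
```

```text
575 ((442.73443603515625, -259.2001953125), (49.23871612548828, 99.7482681274414), 10.67989730834961) [ 442.891   -258.87317] 31.51647316726485
100.33797
438 ((444.24566650390625, -260.25091552734375), (58.87335968017578, 99.56995391845703), 10.616122245788574) [ 447.73514 -260.14288]
press [432.81280999 158.0121636   45.05639163] [658.74647719 329.90661465  71.68769795]
460 308 167.7383763488503
490 319 165.91496216760726
520 178 164.5745557407485
630 311 159.4827664755337
(0, 3)
```

Emit:
jog_arm:
  plan: [-0.02, -0.04, 0.02, -7.97, -0.58, 12.9, -0.1382, -0.2517, 0, -7.97, -0.58, 12.9, -0.1382, -0.2517, -0.01, -7.97, -0.58, 12.9, -0.1382, -0.2517, -0.02, -7.97, -0.58, 12.9, -0.1382, -0.2517, -0.02, -7.97, -0.58, 12.9, -0.1382, -0.2517, -0.03, -7.97, -0.58, 12.9, -0.1382, -0.2517, -0.04, -7.97, -0.58, 12.9, -0.1382, -0.2517, -0.04, -7.97, -0.58, 12.9, -0.1382, -0.2517, -0.04, -7.97, -0.58, 12.9]
  claw: 0.08

```text
clock: 19.95
eef_pos: [447.8, -282.8, 61.2]
eef_rot: [-3.141, -0.002, 1.758]
wrist_force: [0.1, -0.7, 0.4]
finger_gap: 80.3
finger_force: 0.0
```

Emit:
jog_arm:
  plan: [0, 0, -0.04, 0, 0, 0, 0, 0, -0.075, 0, 0, 0, 0, 0, -0.0925, 0, 0, 0, 0, 0, -0.0925, 0, 0, 0, 0, 0, -0.0925, 0, 0, 0]

```text
clock: 20.45
eef_pos: [448.5, -283.3, -29.9]
eef_rot: [3.141, -0.0, 1.758]
wrist_force: [-0.2, -0.6, 0.6]
finger_gap: 79.9
finger_force: 0.0
```

Emit:
jog_arm:
  plan: [0, 0, 0, 0, 0, 0, 0, 0, 0, 0, 0, 0, 0, 0, 0, 0, 0, 0, 0, 0, 0, 0, 0, 0, 0, 0, 0, 0, 0, 0, 0, 0, 0, 0, 0, 0]
  claw: 0.0
  force: 50

```text
clock: 21.05
eef_pos: [447.8, -283.9, -30.5]
eef_rot: [3.141, -0.001, 1.757]
wrist_force: [-2.0, 1.1, 5.6]
finger_gap: 49.8
finger_force: 50.0
```

Emit:
jog_arm:
  plan: [0, 0, 0.04, 0, 0, 0, 0, 0, 0.08, 0, 0, 0, 0, 0.01, 0.11, 0, 0, 0, 0.006, 0.05, 0.11, 0, 0, -2, 0.012, 0.1, 0.11, 0, 0, -5, 0.018, 0.15, 0.11, 0, 0, -8, 0.024, 0.2, 0.11, 0, 0, -11, 0.03, 0.25, 0.11, 0, 0, -12.9, 0.036, 0.3, 0.1, 0, 0, -12.9, 0.041, 0.335, 0.08, 0, 0, -12.9, 0.0411, 0.3528, 0.05, 0, 0, -12.9, 0.0411, 0.3528, 0.02, 0, 0, -12.9, 0.0411, 0.3528, 0.004, 0, 0, -12.9, 0.0411, 0.3528, 0.002, 0, 0, -12.9, 0.0411, 0.3528, 0.002, 0, 0, -12.9]

```text
clock: 22.55
eef_pos: [488.1, 68.9, -29.4]
eef_rot: [-3.14, -0.001, 1.532]
wrist_force: [0.4, -0.0, -4.0]
finger_gap: 50.1
finger_force: 50.0
```

```bash
python3 - <<'E'
from h import *
s=manip.read_state(); print(s['eef_pos'],s['eef_rot'],s['wrist_force'],s['clock'])
p,d=shot('scene','sc10.png'); W=cloud('scene',d)
a=cv2.resize(p[140:270,320:480][...,::-1],(738,600),interpolation=2); cv2.imwrite('pics/c8.png',a)
n=(W[...,1]>162)&(W[...,1]<200)&(abs(W[...,0]-545)<110)&(W[...,2]>30)&(W[...,2]<80)
print('plate front z',np.median(W[n][:,2]))
m=(W[...,2]>22)&(W[...,2]<40)&(abs(W[...,0]-490)<45)&(W[...,1]>30)&(W[...,1]<158)&(p.min(2)>120); P=W[m]; print('packer',len(P),P.min(0),P.max(0)) if len(P) else 0
E
```

```text
[488.14412791  68.94404326 -29.44010197] [-3.14000849e+00 -6.94407312e-04  1.53162601e+00] [ 0.40812206 -0.03472184 -4.04401912] 22.55
plate front z 56.93113328064453
packer 429 [462.02978669  40.9224444   22.2019824 ] [529.48846392 142.77965866  39.70106364]
```

Emit:
jog_arm:
  plan: [0.0004, 0.01, 0, 0, 0, 0, 0.0008, 0.02, 0, 0, 0, 0, 0.0012, 0.03, 0, 0, 0, 0, 0.0014, 0.035, 0, 0, 0, 0, 0.0014, 0.035, 0, 0, 0, 0]

```text
clock: 23.1
eef_pos: [490.1, 104.9, -28.8]
eef_rot: [3.141, -0.001, 1.533]
wrist_force: [0.5, 0.6, -3.2]
finger_gap: 49.8
finger_force: 50.0
```

Emit:
jog_arm:
  plan: [0.0004, 0.01, 0, 0, 0, 0, 0.0008, 0.02, 0, 0, 0, 0, 0.0012, 0.03, 0, 0, 0, 0, 0.0014, 0.035, 0, 0, 0, 0, 0.0014, 0.035, 0, 0, 0, 0, 0.0014, 0.035, -0.001, 0, 0, 0, 0.0014, 0.035, -0.002, 0, 0, 0, 0.0014, 0.035, -0.002, 0, 0, 0]

```text
clock: 23.9
eef_pos: [491.5, 138.8, -30.9]
eef_rot: [-3.141, -0.001, 1.531]
wrist_force: [-0.0, 0.0, -3.3]
finger_gap: 49.9
finger_force: 50.0
```

Emit:
jog_arm:
  plan: [0, 0, 0, 0, 0, 0, 0, 0, 0, 0, 0, 0, 0, 0, 0, 0, 0, 0, 0, 0, 0, 0, 0, 0, 0, -0.001, 0.02, 0, 0, 0, 0, -0.01, 0.045, 0, 0, 0, 0, -0.04, 0.08, 0, 0, 0, 0, -0.08, 0.12, 4, -0.16, 0, 0.02, -0.12, 0.14, 8, -0.32, 0, 0.06, -0.15, 0.14, 8, -0.32, 0, 0.0943, -0.1711, 0.14, 8, -0.32, 0, 0.0943, -0.1711, 0.1325, 8, -0.32, 0, 0.0943, -0.1711, 0.1325, 8, -0.32, 0, 0.0943, -0.1711, 0.1325, 8, -0.32, 0]
  claw: 0.07

```text
clock: 25.3
eef_pos: [585.0, -31.4, 101.5]
eef_rot: [-3.141, -0.141, 1.532]
wrist_force: [0.6, 0.5, -0.1]
finger_gap: 69.8
finger_force: 0.0
```

```bash
python3 - <<'E'
from h import *
s=manip.read_state(); print(s['eef_pos'],s['eef_rot'],s['wrist_force'],s['clock'])
p,d=shot('scene','sc11.png'); W=cloud('scene',d)
n=(W[...,1]>162)&(W[...,1]<200)&(abs(W[...,0]-545)<110)&(W[...,2]>30)&(W[...,2]<80)
print('plate front z',np.median(W[n][:,2]))
m=(abs(W[...,0]-590)<40)&(abs(W[...,1]+25)<45)&(W[...,2]>12)&(W[...,2]<85)&(p.max(2)<120); P=W[m]; H=P[(P[:,2]>68)&(P[:,1]<0)]; print('head',len(H),H.mean(0),H.min(0),H.max(0))
p,d=shot('top','top11.png'); W=cloud('top',d); 
m=(W[...,2]>22)&(W[...,2]<42)&(abs(W[...,0]-490)<45)&(W[...,1]>80)&(W[...,1]<172)&(p.min(2)>120); P=W[m]; print('packer',len(P),P.min(0),P.max(0),cv2.minAreaRect(P[:,:2].astype(np.float32))) if len(P) else 0
E
```

```text
[585.00465093 -31.36457649 101.4512592 ] [-3.14064099 -0.14086728  1.53217864] [ 0.61428156  0.51683932 -0.05101759] 25.3
plate front z 56.84067177799943
head 85 [586.32254326 -21.35566486  78.64882987] [566.95758427 -34.65503055  68.00534177] [598.58430584  -8.96576331  84.90580945]
packer 318 [465.93813306 113.20276924  26.0915277 ] [514.28610367 167.72446365  37.69485585] ((490.1039123535156, 140.57460021972656), (53.705322265625, 47.10100555419922), 88.26365661621094)
```

Emit:
jog_arm:
  plan: [0, 0.0056, -0.04, 0, 0, 0, 0, 0.0104, -0.074, 0, 0, 0, 0, 0.0126, -0.09, 0, 0, 0, 0, 0.0126, -0.09, 0, 0, 0, 0, 0.0126, -0.09, 0, 0, 0]

```text
clock: 25.9
eef_pos: [586.1, -19.2, 12.8]
eef_rot: [3.14, -0.141, 1.532]
wrist_force: [0.1, -0.8, -0.2]
finger_gap: 69.8
finger_force: 0.0
```

Emit:
jog_arm:
  plan: [0, 0, 0, 0, 0, 0, 0, 0, 0, 0, 0, 0, 0, 0, 0, 0, 0, 0, 0, 0, 0, 0, 0, 0, 0, 0, 0, 0, 0, 0, 0, 0, 0, 0, 0, 0, 0, 0, 0, 0, 0, 0]
  claw: 0.0
  force: 50

```text
clock: 26.6
eef_pos: [585.7, -19.5, 11.7]
eef_rot: [-3.141, -0.141, 1.532]
wrist_force: [-2.1, -0.8, 0.9]
finger_gap: 24.6
finger_force: 49.5
```

Emit:
jog_arm:
  plan: [0, -0.0004, 0.0032, -1.3, 0.05, 0, 0, -0.0008, 0.0064, -2.6, 0.1, 0, 0, -0.001, 0.0097, -3.9, 0.16, 0, 0, -0.0012, 0.013, -5.2, 0.2, 0, 0, -0.0013, 0.0165, -6.6, 0.26, 0, 0, -0.0013, 0.02, -8, 0.32, 0, 0, -0.0013, 0.025, -8, 0.32, 0, 0, -0.0013, 0.035, -8, 0.32, 0, 0, -0.0013, 0.06, -8, 0.32, 0, 0, -0.0013, 0.1, -8, 0.32, 0, 0, -0.0013, 0.14, -8, 0.32, 0, 0, -0.0013, 0.14, -8, 0.32, 0]

```text
clock: 27.8
eef_pos: [588.2, -21.2, 158.0]
eef_rot: [3.132, -0.001, 1.531]
wrist_force: [1.0, 0.3, -8.0]
finger_gap: 24.4
finger_force: 49.6
```

```bash
python3 - <<'E'
from h import *
s=manip.read_state(); print(s['eef_pos'],s['eef_rot'],s['wrist_force'],s['finger_gap'],s['clock'])
p,d=shot('scene','sc12.png'); W=cloud('scene',d)
n=(W[...,1]>162)&(W[...,1]<200)&(abs(W[...,0]-545)<110)&(W[...,2]>30)&(W[...,2]<80)
P=W[n]; print('plate front z',np.median(P[:,2]))
m=(abs(W[...,0]-545)<105)&(W[...,1]>165)&(W[...,1]<325)&(W[...,2]>42)&(W[...,2]<64)&(p.min(2)>140); P=W[m]
A=np.c_[P[:,0]-545,P[:,1]-240,np.ones(len(P))]; r=np.linalg.lstsq(A,P[:,2],rcond=None)[0]; print('plate plane',r,len(P))
m=(abs(W[...,0]-590)<80)&(W[...,1]>-100)&(W[...,1]<25)&(W[...,2]>8)&(W[...,2]<60)&(p.min(2)>150)
P=W[m]; print('tray',P.min(0).round(),P.max(0).round())
A=np.c_[P[:,0]-586,P[:,1]+16,np.ones(len(P))]; print(np.linalg.lstsq(A,P[:,2],rcond=None)[0])
E
```

```text
[588.2428221  -21.16193679 157.98877827] [ 3.13175146e+00 -7.19550671e-04  1.53137777e+00] [ 1.04904307  0.292718   -7.99194435] 24.37729503519409 27.8
plate front z 52.737767456040274
plate plane [-2.16627607e-03  1.66848874e-03  5.33392193e+01] 1569
tray [537. -70.  21.] [638.  24.  40.]
[3.62677417e-02 1.94024400e-02 2.83434336e+01]
```

Emit:
jog_arm:
  plan: [-0.021, -0.05, 0, 0, 0, 0, -0.132, -0.309, 0, 0, 0, 0, -0.132, -0.309, 0, 0, 0, 0, -0.132, -0.309, 0, 0, 0, 0, -0.132, -0.309, 0, 0, 0, 0, -0.132, -0.309, 0, 0, 0, 0, -0.132, -0.309, 0, 0, 0, 0, -0.132, -0.309, -0.04, 0, 0, 0, -0.132, -0.309, -0.085, 0, 0, 0, -0.132, -0.309, -0.125, 0, 0, 0, -0.132, -0.309, -0.145, 0, 0, 0, -0.132, -0.309, -0.152, 0, 0, 0, -0.132, -0.309, -0.152, 0, 0, 0, -0.132, -0.309, -0.152, 0, 0, 0]

```text
clock: 29.25
eef_pos: [453.8, -329.7, -0.4]
eef_rot: [3.142, -0.001, 1.532]
wrist_force: [-0.0, -0.1, -6.7]
finger_gap: 25.0
finger_force: 50.0
```

Emit:
jog_arm:
  plan: [0, 0, -0.001, 0, 0, 0, 0, 0, -0.002, 0, 0, 0, 0, 0, -0.003, 0, 0, 0, 0, 0, -0.003, 0, 0, 0]

```text
clock: 29.65
eef_pos: [453.8, -329.7, -3.3]
eef_rot: [3.142, -0.001, 1.532]
wrist_force: [0.1, -0.2, -7.3]
finger_gap: 24.6
finger_force: 50.0
```

Emit:
jog_arm:
  plan: [0, 0, -0.001, 0, 0, 0, 0, 0, -0.001, 0, 0, 0, 0, 0, -0.001, 0, 0, 0]

```text
clock: 29.95
eef_pos: [453.8, -329.7, -4.4]
eef_rot: [-3.142, -0.001, 1.532]
wrist_force: [-0.3, -0.0, -6.9]
finger_gap: 24.5
finger_force: 50.0
```

Emit:
jog_arm:
  plan: [0, 0, 0, 0, 0, 0, 0, 0, 0, 0, 0, 0, 0, 0, 0, 0, 0, 0, 0, 0, 0, 0, 0, 0, 0, 0, 0.04, 0, 0, 0, 0, 0, 0.08, 0, 0, 0, 0, 0, 0.12, 0, 0, 0, 0, 0, 0.12, 0, 0, 0]
  claw: 0.05

```text
clock: 30.75
eef_pos: [455.8, -331.3, 121.3]
eef_rot: [3.134, 0.005, 1.532]
wrist_force: [0.3, 0.6, 0.4]
finger_gap: 50.2
finger_force: 0.0
```

```bash
python3 - <<'E'
from h import *
s=manip.read_state(); print(s['eef_pos'],s['clock'])
p,d=shot('top','top13.png'); W=cloud('top',d)
m=(W[...,2]>-1)&(W[...,2]<60)&(W[...,1]>-90)&(W[...,1]<170)&(abs(W[...,0]-590)<60)&(p.min(2)>150); P=W[m]
print('bar',P.min(0).round(),P.max(0).round())
for y0 in range(-80,170,12):
    L=P[abs(P[:,1]-y0)<6]
    if len(L): print(y0,len(L),L[:,0].min().round(),L[:,0].max().round(),np.median(L[:,2]).round(1))
q,d=camera('scene'); W=cloud('scene',d); m=(abs(W[...,0]-460)<45)&(abs(W[...,1]+330)<45)&(W[...,2]>8)&(W[...,2]<72)&(q.max(2)<120);P=W[m]; print('weight',P.min(0).round(),P.max(0).round())
E
```

```text
[ 455.77421223 -331.34489103  121.32458158] 30.75
bar [531. -66.  -1.] [647. 170.  57.]
-68 47 540.0 636.0 30.4
-56 127 540.0 636.0 24.5
-44 128 540.0 637.0 24.7
-32 129 541.0 637.0 25.3
-20 130 541.0 637.0 25.3
-8 127 541.0 638.0 25.6
4 130 541.0 638.0 26.3
16 126 542.0 639.0 26.9
28 56 543.0 631.0 34.6
40 32 578.0 599.0 35.1
52 33 578.0 600.0 35.7
64 33 579.0 600.0 36.1
76 35 579.0 600.0 36.0
88 37 579.0 608.0 35.4
100 38 580.0 608.0 36.3
112 36 579.0 606.0 37.8
124 51 572.0 610.0 35.3
136 38 576.0 609.0 30.4
148 33 581.0 603.0 31.1
160 90 531.0 647.0 50.7
weight [ 423. -354.    8.] [ 492. -290.   71.]
```

Emit:
jog_arm:
  plan: [0.135, 0.38, 0, 0, 0, 0, 0.135, 0.38, 0, 0, 0, 0, 0.135, 0.38, 0, 0, 0, 0, 0.135, 0.38, 0, 0, 0, 0, 0.135, 0.38, 0, 0, 0, 0, 0.135, 0.38, 0, 0, 0, 0, 0.135, 0.38, 0, 0, 0, 0, 0.135, 0.38, 0, 0, 0, 0, 0.135, 0.38, 0, 0, 0, 0, 0.135, 0.38, -0.04, 0, 0, 0, 0.135, 0.38, -0.08, 0, 0, 0, 0.135, 0.38, -0.11, 0, 0, 0, 0.135, 0.38, -0.1245, 1.7, 0, 0, 0.135, 0.38, -0.1245, 1.7, 0, 0, 0.135, 0.38, -0.1245, 1.7, 0, 0]

```text
clock: 32.35
eef_pos: [588.5, 49.7, -9.1]
eef_rot: [-3.139, -0.03, 1.531]
wrist_force: [0.6, -0.6, -0.3]
finger_gap: 50.4
finger_force: 0.0
```

Emit:
jog_arm:
  plan: [0, 0, 0, 0, 0, 0, 0, 0, 0, 0, 0, 0, 0, 0, 0, 0, 0, 0, 0, 0, 0, 0, 0, 0, 0, 0, 0, 0, 0, 0, 0, 0, 0, 0, 0, 0]
  claw: 0.0
  force: 50

```text
clock: 32.95
eef_pos: [589.0, 50.3, -8.5]
eef_rot: [-3.141, -0.031, 1.532]
wrist_force: [0.8, 0.0, 3.3]
finger_gap: 23.4
finger_force: 50.0
```

Emit:
jog_arm:
  plan: [0, -0.001, 0.0026, -1.7, 0.07, 0, 0, -0.002, 0.0052, -3.4, 0.14, 0, 0, -0.003, 0.0078, -5, 0.2, 0, 0, -0.003, 0.0078, -5, 0.2, 0, -0.0004, -0.013, 0.0084, -5, 0.2, 0, -0.0008, -0.023, 0.009, -5, 0.2, 0, -0.0012, -0.033, 0.0098, -5, 0.2, 0, -0.0012, -0.033, 0.0098, -5, 0.2, 0]

```text
clock: 33.75
eef_pos: [587.6, 15.4, 1.0]
eef_rot: [-3.14, 0.057, 1.53]
wrist_force: [-0.5, 0.4, -4.0]
finger_gap: 23.2
finger_force: 50.0
```

Emit:
jog_arm:
  plan: [-0.0008, -0.02, 0.0012, 0, 0, 0, -0.0016, -0.04, 0.0024, 0, 0, 0, -0.0024, -0.06, 0.004, 0, 0, 0, -0.003, -0.085, 0.008, 0, 0, 0, 0, -0.12, 0.03, 3.3, -0.13, 0, 0.006, -0.16, 0.03, 3.3, -0.13, 0, 0.012, -0.2, 0.03, 3.3, -0.13, 0, 0.012, -0.217, 0.02, 3.3, -0.13, 0, 0.012, -0.217, 0, 3.3, -0.13, 0, 0.012, -0.217, -0.02, 3.3, -0.13, 0, 0.012, -0.217, -0.03, 3.3, -0.13, 0, 0.012, -0.217, -0.033, 3.3, -0.13, 0, 0.012, -0.217, -0.033, 3.3, -0.13, 0]

```text
clock: 35.05
eef_pos: [599.8, -199.5, -31.7]
eef_rot: [-3.141, -0.001, 1.532]
wrist_force: [1.1, -0.4, -4.3]
finger_gap: 23.5
finger_force: 50.0
```

Emit:
jog_arm:
  plan: [0, 0, -0.0005, 0, 0, 0, 0, 0, -0.001, 0, 0, 0, 0, 0, -0.001, 0, 0, 0]

```text
clock: 35.35
eef_pos: [599.9, -199.8, -32.6]
eef_rot: [-3.141, -0.001, 1.532]
wrist_force: [0.2, 1.0, -1.9]
finger_gap: 23.0
finger_force: 49.9
```

Touching down now; release and rise straight up, then check everything.

Emit:
jog_arm:
  plan: [0, 0, -0.0005, 0, 0, 0, 0, 0, -0.0005, 0, 0, 0, 0, 0, -0.0005, 0, 0, 0, 0, 0, -0.0005, 0, 0, 0, 0, 0, 0.04, 0, 0, 0, 0, 0, 0.08, 0, 0, 0, 0, 0, 0.13, 0, 0, 0, -0.04, -0.04, 0.18, 0, 0, 0, -0.08, -0.08, 0.2, 0, 0, 0, -0.1, -0.1, 0.2, 0, 0, 0, -0.1, -0.1, 0.2, 0, 0, 0]
  claw: 0.06

```text
clock: 36.45
eef_pos: [497.5, -302.8, 169.1]
eef_rot: [3.141, 0.001, 1.529]
wrist_force: [0.2, 0.3, 0.6]
finger_gap: 60.0
finger_force: 0.0
```

```bash
python3 - <<'E'
from h import *
s=manip.read_state(); print(s['eef_pos'],s['wrist_force'],s['clock'])
p,d=shot('scene','sc14.png'); W=cloud('scene',d)
m=(abs(W[...,0]-545)<105)&(W[...,1]>165)&(W[...,1]<325)&(W[...,2]>42)&(W[...,2]<64)&(p.min(2)>140); P=W[m]
A=np.c_[P[:,0]-545,P[:,1]-240,np.ones(len(P))]; print('plate plane',np.linalg.lstsq(A,P[:,2],rcond=None)[0])
cv2.imwrite('pics/c9.png',cv2.resize(p[150:300,140:480][...,::-1],(800,353),interpolation=2))
E
```

```text
[ 497.47072152 -302.81406382  169.14642161] [0.16251543 0.33634047 0.56071302] 36.45
plate plane [-1.57133372e-03  2.04013586e-03  5.33495330e+01]
```

View pics/c9.png

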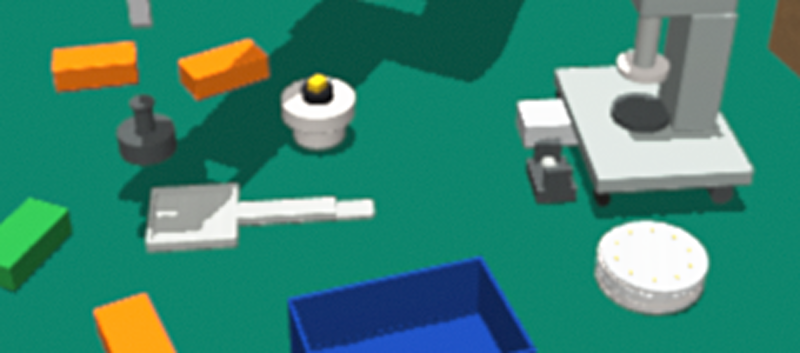

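The final crop shows the weight upright at (147,135), the bar flat at (260,212), and the press level on the packing block at (545,120). The lamp (318,110) and discs (650,265) have not moved, so I'm handing in.

```bash
python3 -c "
from cell import manip; print(manip.sign_off())"
```

```text
the job is handed in; nothing more can be done
None
```

I handed the job in at about 36.5 s: the press sits level on the packing block, which goes about 49 mm under its edge; the weight stands upright and the bar lies flat, both well clear, and the lamp and discs look untouched.

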